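# Stack the air sampler's impactor stages, pressing each flat before the next

## Robot

A 6-joint arm with a two-finger parallel gripper is mounted at the origin on a cart in front of the work surface, level with it; the furniture and walls round the work are solid. World frame = base frame: x ahead of the robot, y to its left, z up, the work surface at z = 0. Lengths are in m, angles in rad, forces in N, time in s.
With the tool pointing down it reaches from about 0.35 to 0.975 m from the base axis. Payload 4.9 kg.
Tool frame: the origin (TCP) lies on the front face of the gripper's body, between the roots of the fingers; the fingertips stand ctrl.finger_overhang ahead of it and the grasp point (between the pads) lies 54 mm ahead of it (ctrl.finger_overhang is the distance from the TCP to the fingertips, in m); z points along the fingers, y is the line along which they close (so a half turn about z gives the same grasp; the last joint's range is limited). The gripper opens to 85 mm and grips with 20 to 120 N. Pads are 22 mm wide; open, the fingers measure 114 mm over their backs; the gripper's body (76 mm by 85 mm) begins 54 mm behind the grasp point. The pads swing forward as they close: fully open they stand 13 mm farther back than shut.
Start: joints at [-1.411, 0.053, 1.613, -0, 1.476, -0.119], TCP at [0.172, -0.601, 0.304] pointing down, gripper open.
Joint ranges: [-3.01, 3.01], [-1.01, 2.22], [0.06, 2.58], [-1.02, 4.17], [0.09, 2.62], [-3.14, 3.14]. Speed limits (rad/s): [2.57, 2.57, 3.14, 3.14, 3.14, 3.14].

## Interface

Orientations are given as a rotation vector (axis times angle).
In Python, from station import ctrl, vision gives the robot as it stands. The module is installed in compiled form; this text tells all that it offers.
- The arm moves only by the tool drive_tool, never from a script. Its argument "rows" is a list of rows, each a list of 2 entries, a list of its own where there are three numbers: the shift along the tool's x, y, z in m, then the turn about the tool's z in rad. A call has 1 to 10 rows; each row shifts and turns the commanded pose from where the row before left it, along the tool's axes as they then stand; what a row does not reach is not made up. A row lasts 1/10 s, in which the tool goes at most 50 mm and 8.59 degrees, less where a joint would pass 70% of its speed; a pose out of reach is approached as far as the arm can. A call with a gripper value outside its range is refused whole. "jaw" is the closure, from 0 (fully open) to 1 (shut), set as the call begins (left out, the last holds). The fingers move at their own pace and stop on an object; "grip_force" is the grip in N (left out, the last holds). Time passes only in rows, so rows that do not move let the fingers close. It gives the time, the measured TCP pose, the force, the opening and the grip force at its end, in the units of the state.
- ctrl.get_obs(): the state, without advancing time (a new reading comes with each control period).
- vision.get_image(name): name is "side" or "top"; returns a dict with "image" (384x512x3 uint8, blue, green, red), "vertical_fov" (degrees; the focal length in pixels is half the picture's height over the tangent of half this angle, whatever the lens; pixels are square), "cx", "cy" (the principal point, pixels), "R" (3x3) and "t" (3): a world point X has camera coordinates R X + t. Camera axes: x right, y down, z forward; pixel columns grow to the right and rows downward; lengths in m; the calibration is good to about 2 mm. A picture is of the moment at which its call begins. There is no depth.
- ctrl.finish_job(): hands the job in; it is judged then, once.
The state is a dict: "t": time; "q": joint angles; "dq": joint speeds; "effort": joint torques, N m; "tool_pos": TCP position; "tool_rot": TCP orientation; "contact_force": force on the tool from outside, world axes, zero at the start; "wrist_torque": the same for the moment, N m; "opening": finger opening in m; "grip_force": force on a finger pad.
Only numpy, scipy, OpenCV 4.12 (cv2) and the standard library are available. Lean on these libraries where they do the work, as an engineer would, in place of code of your own. Each camera call takes 0.05 s, during which the arm holds its last target. There are 200 camera calls.

## Task

Assemble the air sampler on its fixed base: the low fine-jet stage first, the tall coarse-jet stage on it, the inlet cone on top. After setting each stage on, press down on its raised rim with the fingertips until it lies flat on the part below all round, then press the rim once more to feel that it stands firm, and only then add the next part; press the cone down flat too. Press firmly but not hard, never touch the perforated jet plates inside the rims, and leave the other things on the bench where they are.

Things in the scene. Friction and masses are not known exactly. Their poses are not given: they have to be found in the camera images.
- sampler_base: fixed round grey metal base: 100 mm flange 9 mm thick, on it a 60 mm dia. pot that ends in a flat shoulder 26 mm above the origin, from which a spigot rises; small dish inside; hose nipple along its +x (to 67 mm from the axis, up to 25 mm high). Origin: centre of the underside, on the table, z up.
- base_spigot (a point): centre of the base spigot's top, 12 mm above its shoulder. Spigot: a ring, 44 mm outer dia. (tapering over the last 4 mm to 41 at the top), 30 mm inner. The spigots of both stages are alike.
- base_catches (a point): centre of the base's three catches (stages alike): sprung 5 mm balls, 120 deg apart, centres 3.5 mm above the shoulder, 2 mm proud of the spigot's side. A part set on loosely rests on them 5.5 mm high. One, unmarked, is over twice as stiff: about 10 N leaves that side up (part leaning 0.11 to 0.14 rad); 12 to 18 N, spread evenly or 8 to 16 mm off centre towards the high side, snaps it home.
- fine_stage: loose low grey metal stage with many small jet holes: 60 mm dia. body 24 mm from underside to shoulder, 36 mm with its spigot, 0.2 kg. Origin: centre of the underside, z up; any yaw will do. Underside: socket 14 mm deep, 46 mm mouth, goes over the base's spigot with 1 mm play; home, the underside lies flat on the base's shoulder. Grip across the body.
- fine_rim: the spigot of the fine stage, to be pressed on; origin: centre of its top edge (a flat ring, 30 to 41 mm dia.), 36 mm above the stage's underside. Pressing with more than 50 N harms it.
- fine_jets: perforated plate inside that rim, 30 mm dia.; origin: centre of its top, 10 mm below the rim's top edge; must not be touched
- coarse_stage: loose tall grey metal stage with 19 large jet holes: same 60 mm dia., socket, spigot and catches as the fine stage, but 36 mm from underside to shoulder, 48 mm with its spigot; 0.2 kg. Origin: centre of the underside, z up. Goes on the fine stage in the same way, its underside flat on that stage's shoulder (24 mm above the fine stage's origin).
- coarse_rim: the spigot of the coarse stage, to be pressed on; origin: centre of its top edge, 48 mm above the stage's underside; same sizes and 50 N limit as the fine one
- coarse_jets: perforated plate inside that rim, 30 mm dia.; origin: centre of its top, 10 mm below the rim's top edge; must not be touched
- inlet_cone: loose grey metal inlet: same 60 mm dia. and socket, 18 mm high at its side, then a 58 mm flange to 20 mm and a flared mouth tube (26 mm dia. at the top, 20 mm at its waist) from there to 42 mm; 0.18 kg. Origin: centre of the underside, z up. Goes on the coarse stage, flat on its shoulder (36 mm above that stage's origin). Grip it across its 60 mm side.
- inlet_flange: flat top of the inlet's body round its tube, 58 mm dia., to be pressed on beside the tube; origin: centre of the flat, 20 mm above the inlet's underside; 50 N limit
- petri_dish: bystander: glass dish with cover, 69 mm dia., 16 mm high; origin at the centre of the underside
- marker: bystander: black pen, 127 mm long, lying; origin under its middle
- tweezers: bystander: tweezers, 126 mm long, lying; origin under the middle
- pipette: bystander: plastic pipette, 150 mm long, lying; origin under its middle
- waste_jar: bystander: glass jar with steel lid, 58 mm dia., 80 mm high; origin at the centre of the underside
- dropper: bystander: dropper bottle, 25 mm dia., 64 mm high; origin at the centre of the underside

How it is judged:
On the way, in this order (a step that is already met when the one before it is completed fails the run):
1. the fine stage lies flat on the base and is felt firm: the fingers press on its rim with more than 4 N while it is down, the other parts still off the stack (z of fine_stage in the frame of sampler_base below 0.0278 m and horizontal distance between fine_stage and sampler_base below 0.004 m and angle between the z axis of fine_stage and the z axis of sampler_base, either way round below 0.035 rad and contact force between the fingers and fine_rim above 4 N and horizontal distance between each of coarse_stage, inlet_cone and sampler_base above 0.07 m), for 0.1 s.
2. the coarse stage lies flat on the fine stage and is felt firm: the fingers press on its rim with more than 4 N while it is down, the inlet still off the stack (z of fine_stage in the frame of sampler_base below 0.0278 m and horizontal distance between fine_stage and sampler_base below 0.004 m and angle between the z axis of fine_stage and the z axis of sampler_base, either way round below 0.035 rad and z of coarse_stage in the frame of fine_stage below 0.0258 m and horizontal distance between coarse_stage and fine_stage below 0.004 m and angle between the z axis of coarse_stage and the z axis of fine_stage, either way round below 0.035 rad and contact force between the fingers and coarse_rim above 4 N and horizontal distance between inlet_cone and sampler_base above 0.07 m), for 0.1 s.
At the end, for the whole second after the job is handed in: from the base up: fine stage, coarse stage, inlet cone, each lying flat on the shoulder below (within 1.8 mm in height, 4 mm sideways, 0.035 rad of level to the part below), at rest and let go (z of fine_stage in the frame of sampler_base below 0.0278 m and horizontal distance between fine_stage and sampler_base below 0.004 m and angle between the z axis of fine_stage and the z axis of sampler_base, either way round below 0.035 rad and z of coarse_stage in the frame of fine_stage below 0.0258 m and horizontal distance between coarse_stage and fine_stage below 0.004 m and angle between the z axis of coarse_stage and the z axis of fine_stage, either way round below 0.035 rad and z of inlet_cone in the frame of coarse_stage below 0.0378 m and horizontal distance between inlet_cone and coarse_stage below 0.004 m and angle between the z axis of inlet_cone and the z axis of coarse_stage, either way round below 0.035 rad and angle between inlet_cone's own z axis and vertical below 0.08 rad and linear speed of each of fine_stage, coarse_stage, inlet_cone below 0.02 m/s); the robot touches nothing.
It fails at once if a jet plate is touched (more than 2 N) (contact force between the fingers and fine_jets above 2 N or contact force between the fingers and coarse_jets above 2 N).
It fails at once if a rim or the inlet's flange is pressed with more than 50 N (contact force between the fingers and fine_rim above 50 N or contact force between the fingers and coarse_rim above 50 N or contact force between the fingers and inlet_flange above 50 N).
It fails at once if a part of the sampler is tipped over (angle between any of fine_stage, coarse_stage, inlet_cone's own z axis and vertical above 0.8 rad).
It fails at once if a bystander is moved by more than 25 mm (distance of any of petri_dish, marker, tweezers, pipette, waste_jar, dropper from where it was at the start of the episode above 0.025 m).
It also fails if it takes over 72 s, if anything falls off the work surface, if the arm or the gripper's body presses on something with over 40 N, if the wrist force passes 120 N, or if a joint passes its speed limit or range.

## Working session

There is one attempt and no reset: what is moved stays moved. The work goes in short steps, Python scripts to look and compute and a tool call to move; the robot and the scene stay as the last step left them, time stands still between calls to the robot, and variables do not carry over. Pictures are saved under pics/ and viewed, at most 11 in all, crops included, and the job is handed in when it is done.

Besides the shell and the picture viewer there is one more tool, called after "Emit:" as a command line: name --argument value ..., lists and objects as JSON in quotes. drive_tool: Moves the arm, as the interface text tells. Its arguments: {"type":"object","properties":{"rows":{"type":"array","items":{"type":"array"}},"jaw":{"type":"number"},"grip_force":{"type":"number"}},"required":["rows"]}

```bash
mkdir -p pics
python3 - <<'E'
from station import ctrl, vision
import cv2,numpy as np
o=ctrl.get_obs();print(o,ctrl.finger_overhang)
for n in("top","side"):
    d=vision.get_image(n);cv2.imwrite(f"pics/{n}0.png",cv2.resize(d["image"],(800,600),interpolation=cv2.INTER_CUBIC))
    cv2.imwrite(f"pics/raw_{n}0.png",d["image"])
    print(n,d["vertical_fov"],d["cx"],d["cy"],np.round(d["R"],4).tolist(),np.round(d["t"],4).tolist())
E
```

```text
{'t': 0.0, 'q': array([-1.41100308e+00,  5.33463778e-02,  1.61432030e+00, -2.08620460e-05,
        1.47600480e+00, -1.19033323e-01]), 'dq': array([-0.00111501, -0.00099231,  0.00035434, -0.00177782,  0.0011485 ,
       -0.00044064]), 'effort': array([ 1.64353711e-03, -3.93687880e+01, -3.70171845e+01, -3.40362806e-05,
        7.16882569e-03,  4.11030783e-06]), 'tool_pos': array([ 0.17191562, -0.60038522,  0.30265366]), 'tool_rot': array([-3.10905373e+00, -4.36276713e-01,  9.90915167e-05]), 'contact_force': array([-0.35277469, -0.12318292,  0.43521069]), 'wrist_torque': array([-0.0115125 ,  0.03876834,  0.04031003]), 'grip_force': 0.0, 'opening': 0.08536791660608765} 0.0726
top 49.159331338572514 257.3193103968045 197.037213746141 [[0.0145, -0.9999, 0.0015], [-0.9949, -0.0145, -0.1], [0.1, -0.0001, -0.995]] [-0.0432, 0.5485, 1.3027]
side 46.04391855895079 251.4351527208554 194.9666140056796 [[-0.9993, -0.0355, -0.0137], [-0.0104, 0.6009, -0.7992], [0.0366, -0.7985, -0.6009]] [0.5719, 0.0883, 1.2473]
```

View pics/top0.png

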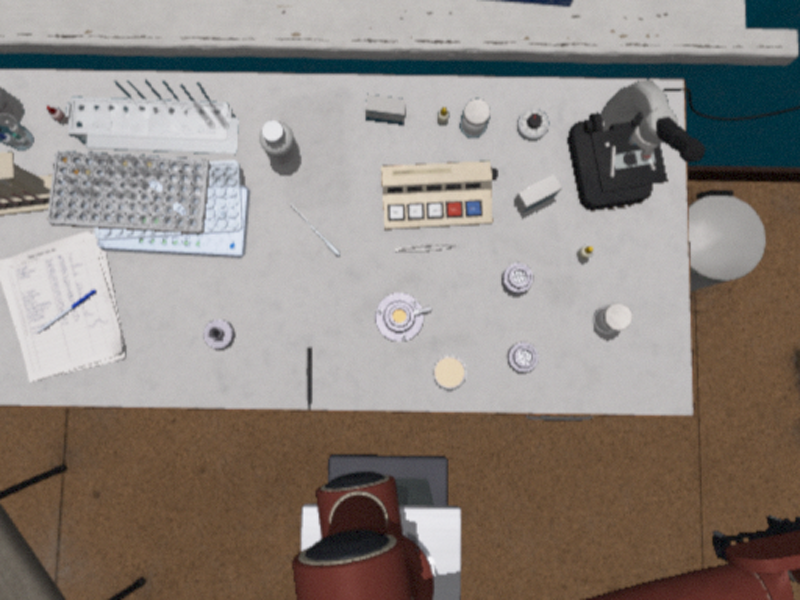

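View pics/side0.png

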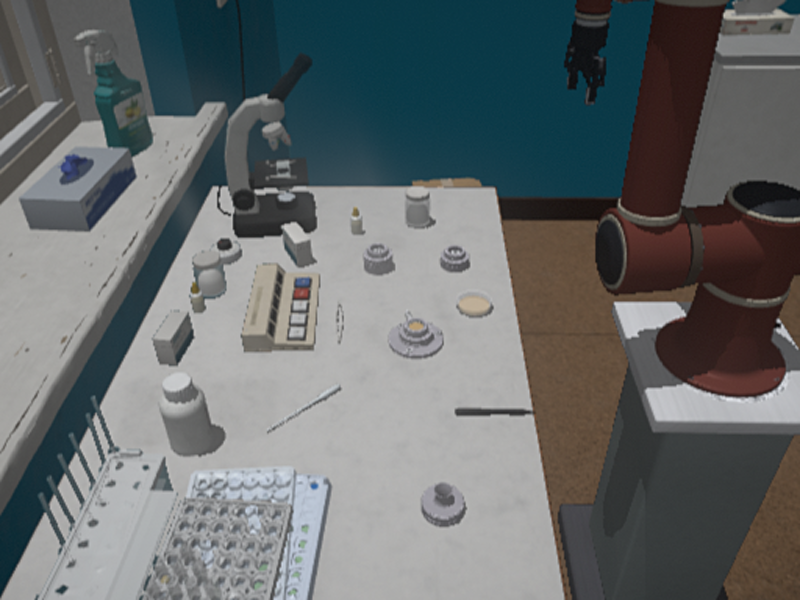

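Top view (800x600 scale): base at (400,317) with the nipple to the right, cone at (218,334), and stages at (518,278) and (522,357). In the side view the stage at (377,258) looks taller than the one at (455,258). I'll enlarge these next.

```bash
cat > h.py <<'E'
import cv2,numpy as np
from scipy.optimize import least_squares
C={"top":(49.159331338572514,257.3193,197.0372),"side":(46.04391855895079,251.43515,194.9666)}
E={"top":([[0.0145,-0.9999,0.0015],[-0.9949,-0.0145,-0.1],[0.1,-0.0001,-0.995]],[-0.0432,0.5485,1.3027]),
"side":([[-0.9993,-0.0355,-0.0137],[-0.0104,0.6009,-0.7992],[0.0366,-0.7985,-0.6009]],[0.5719,0.0883,1.2473])}
def proj(n,X):
    f=192/np.tan(np.radians(C[n][0]/2));R,t=map(np.array,E[n]);c=np.atleast_2d(X)@R.T+t
    return c[:,:2]/c[:,2:]*f+np.array(C[n][1:])
def back(n,uv,z):
    return least_squares(lambda p:(proj(n,[p[0],p[1],z])[0]-uv),[.6,0]).x
def circ(n,x,y,z,r):
    a=np.linspace(0,2*np.pi,60);return proj(n,np.c_[x+r*np.cos(a),y+r*np.sin(a),0*a+z])
def crop(img,c,w,s):
    # centre c (raw px), half-width w, scale s
    x,y=int(c[0])-w,int(c[1])-w
    return cv2.resize(img[y:y+2*w,x:x+2*w],None,fx=s,fy=s,interpolation=cv2.INTER_CUBIC),(x,y)
E
python3 - <<'E'
import cv2,numpy as np
from h import *
rows=[]
P={"top":[(400,317),(522,357),(518,278),(218,334)],"side":[(415,337),(455,258),(377,258),(442,504)]}
for n in P:
    im=cv2.imread(f"pics/raw_{n}0.png");r=[]
    for p in P[n]:
        q=np.array(p)*.64;c,o=crop(im,q,20,5)
        for k in range(0,40,10): cv2.line(c,(k*5,0),(k*5,5),(0,0,255));cv2.line(c,(0,k*5),(5,k*5),(0,0,255))
        r.append(c);print(n,p,o,back(n,q,.03))
    rows.append(np.hstack(r))
cv2.imwrite("pics/m1.png",np.vstack(rows))
E
```

```text
top (400, 317) (236, 182) [ 0.53020249 -0.03130297]
top (522, 357) (314, 208) [ 0.45309554 -0.27766846]
top (518, 278) (311, 157) [ 0.61330923 -0.27013727]
top (218, 334) (119, 193) [0.49048266 0.33495372]
side (415, 337) (245, 195) [ 0.53273928 -0.00241126]
side (455, 258) (271, 145) [ 0.45316105 -0.25888088]
side (377, 258) (221, 145) [ 0.61376264 -0.25654216]
side (442, 504) (262, 302) [0.49214775 0.35456745]
```

View pics/m1.png

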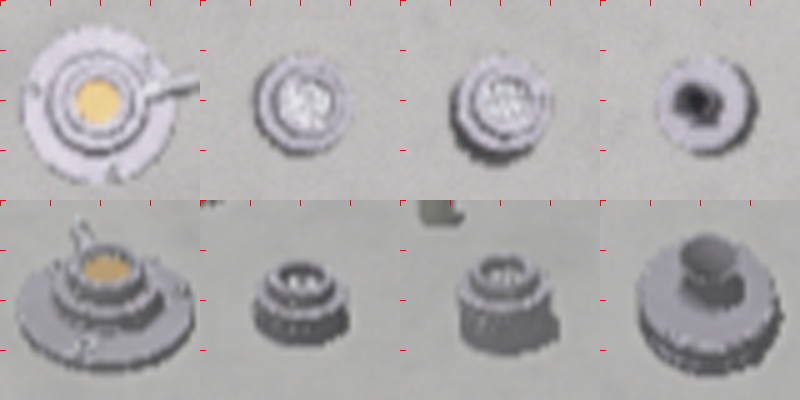

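Middle columns: the low part with fine holes is the fine stage (x≈.45) and the tall one is the coarse stage (x≈.61). Next I'll refine the positions by an edge fit of the known circles in both views.

```bash
cat > fit.py <<'E'
from h import *
from scipy.optimize import minimize
from scipy.ndimage import map_coordinates
M={"base":[(.53,-.02,0),[(.009,.05),(.026,.03),(.038,.0205)]],
"fine":[(.453,-.268,0),[(.0,.03),(.024,.03),(.036,.0205)]],
"coarse":[(.613,-.263,0),[(0,.03),(.036,.03),(.048,.0205)]],
"cone":[(.491,.345,0),[(0,.03),(.018,.03),(.042,.013)]]}
def fit(name,ims,init=None,z0=0,views=("top","side"),circs=None):
    x0,cs=M[name];cs=circs or cs
    x0=init or x0
    res={}
    for n in views:
        g=cv2.GaussianBlur(cv2.cvtColor(ims[n],cv2.COLOR_BGR2GRAY).astype(float),(0,0),1.0)
        G=np.hypot(cv2.Sobel(g,-1,1,0),cv2.Sobel(g,-1,0,1))
        res[n]=G
    def cost(p,vs):
        s=0
        for n in vs:
            for z,r in cs:
                c=circ(n,p[0],p[1],z+z0,r);s-=np.sqrt(map_coordinates(res[n],[c[:,1],c[:,0]],order=1)).mean()
        return s
    out=[]
    for vs in [[v] for v in views]+[list(views)]:
        best=min(((cost((x0[0]+a,x0[1]+b),vs),a,b) for a in np.arange(-.016,.017,.002) for b in np.arange(-.022,.023,.002)))
        r=minimize(cost,[x0[0]+best[1],x0[1]+best[2]],args=(vs,),method="Nelder-Mead",options=dict(xatol=1e-5,initial_simplex=[[x0[0]+best[1]+i,x0[1]+best[2]+j] for i,j in((0,0),(.002,0),(0,.002))]))
        out.append((r.x,r.fun))
    return out
E
python3 - <<'E'
from fit import *
ims={n:cv2.imread(f"pics/raw_{n}0.png") for n in("top","side")}
vis={n:cv2.resize(ims[n],None,fx=5,fy=5,interpolation=cv2.INTER_CUBIC) for n in ims}
rows={n:[] for n in ims}
for k in M:
    o=fit(k,ims);print(k,[(np.round(a,4),round(b,2)) for a,b in o])
    x,y=o[-1][0]
    for n in ims:
        for z,r in M[k][1]: cv2.polylines(vis[n],[np.int32(circ(n,x,y,z,r)*5+2)],True,(0,255,0),1)
        c=np.int32(proj(n,[x,y,.02])[0]*5);rows[n].append(vis[n][c[1]-100:c[1]+100,c[0]-100:c[0]+100])
cv2.imwrite("pics/m2.png",np.vstack([np.hstack(rows[n]) for n in rows]))
E
```

```text
base [(array([ 0.5364, -0.0285]), np.float64(-21.1)), (array([ 0.5315, -0.0138]), np.float64(-25.87)), (array([ 0.5352, -0.0287]), np.float64(-45.83))]
fine [(array([ 0.4468, -0.2769]), np.float64(-22.82)), (array([ 0.4525, -0.28  ]), np.float64(-32.96)), (array([ 0.449 , -0.2793]), np.float64(-53.12))]
coarse [(array([ 0.6047, -0.2625]), np.float64(-27.93)), (array([ 0.6126, -0.2665]), np.float64(-28.92)), (array([ 0.6058, -0.2627]), np.float64(-53.3))]
cone [(array([0.4889, 0.3333]), np.float64(-34.27)), (array([0.4915, 0.3396]), np.float64(-30.17)), (array([0.4899, 0.3373]), np.float64(-60.21))]
```

View pics/m2.png

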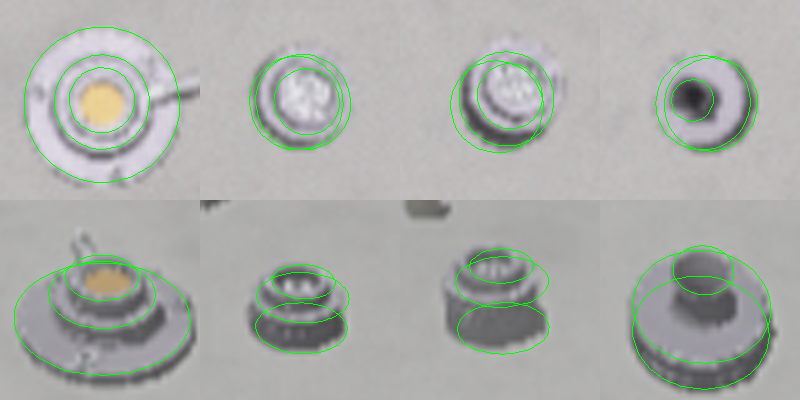

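The fits went to wrong optima, because the wall and top edges are ambiguous. I'll switch to silhouette matching.

```bash
cat > sil.py <<'E'
from h import *
from scipy.optimize import minimize
S={"base":[(.53,-.02),[[(0,.05),(.009,.05)],[(.009,.03),(.026,.03)],[(.026,.022),(.034,.022),(.038,.0205)]]],
"fine":[(.453,-.275),[[(0,.03),(.024,.03)],[(.024,.022),(.032,.022),(.036,.0205)]]],
"coarse":[(.613,-.268),[[(0,.03),(.036,.03)],[(.036,.022),(.044,.022),(.048,.0205)]]],
"cone":[(.491,.34),[[(0,.03),(.018,.03)],[(.02,.029),(.018,.03)],[(.02,.01),(.03,.01),(.042,.013)]]]}
def mask(im,c,w=26):
    x,y=np.int32(c)-w;p=im[y:y+2*w,x:x+2*w].astype(float)
    yy,xx=np.mgrid[-w:w,-w:w];ring=(np.hypot(xx,yy)>w-4)
    A=np.c_[xx.ravel(),yy.ravel(),np.ones(4*w*w)]
    ok=ring.ravel();bg=np.zeros_like(p)
    for k in range(3):
        v=p[...,k].ravel();med=np.median(v[ok]);o=ok&(abs(v-med)<15)
        bg[...,k]=(A@np.linalg.lstsq(A[o],v[o],rcond=None)[0]).reshape(2*w,2*w)
    d=np.abs(p-bg).max(2)
    return np.clip((d-6)/8,0,1),(x,y)
def render(n,k,xy,o,w=26,s=16):
    m=np.zeros((2*w*s//2,2*w*s//2),np.uint8);s//=2
    for fr in S[k][1]:
        pts=np.vstack([circ(n,*xy,z,r) for z,r in fr])
        h=cv2.convexHull(np.float32(pts))
        cv2.fillPoly(m,[np.int32(((h-np.array(o)+.5)*s-.5)*16)],255,shift=4)
    return cv2.resize(m,(2*w,2*w),interpolation=cv2.INTER_AREA)/255.
def fit(n,k,im):
    x0=np.array(S[k][0]);M,o=mask(im,proj(n,[*x0,.015])[0])
    if k!="base":
        lab=cv2.connectedComponents((M>.3).astype(np.uint8))[1];M=M*(lab==lab[26,26])
    f=lambda p:np.abs(render(n,k,p,o)-M).sum()
    b=min((f(x0+[a,c]),a,c) for a in np.arange(-.012,.013,.004) for c in np.arange(-.02,.021,.004))
    p=x0+b[1:]
    r=minimize(f,p,method="Nelder-Mead",options=dict(initial_simplex=[p,p+[.003,0],p+[0,.003]],xatol=1e-5))
    return r.x,r.fun,M,o
E
python3 - <<'E'
from sil import *
cols=[]
for n in("top","side"):
    im=cv2.imread(f"pics/raw_{n}0.png");row=[]
    for k in S:
        x,f,M,o=fit(n,k,im);print(n,k,np.round(x,4),round(f,1),M.sum().round())
        w=im[o[1]:o[1]+52,o[0]:o[0]+52]
        v=cv2.resize(w,None,fx=4,fy=4,interpolation=cv2.INTER_CUBIC)[4:204,4:204].copy()
        for fr in S[k][1]:
            for z,r in fr: cv2.polylines(v,[np.int32((circ(n,*x,z,r)-o+.5)*4-.5-4)],True,(0,255,0),1)
        row.append(v)
    cols+= [np.hstack(row)]
cv2.imwrite("pics/m3.png",np.vstack(cols))
E
```

```text
top base [ 0.5327 -0.0286] 143.2 786.0
top fine [ 0.4521 -0.2773] 82.2 284.0
top coarse [ 0.6098 -0.2663] 108.2 320.0
top cone [0.4889 0.3379] 100.6 273.0
side base [ 0.5323 -0.0271] 65.1 750.0
side fine [ 0.4532 -0.2794] 28.1 285.0
side coarse [ 0.613  -0.2658] 41.3 348.0
side cone [0.4906 0.3401] 49.3 678.0
```

View pics/m3.png

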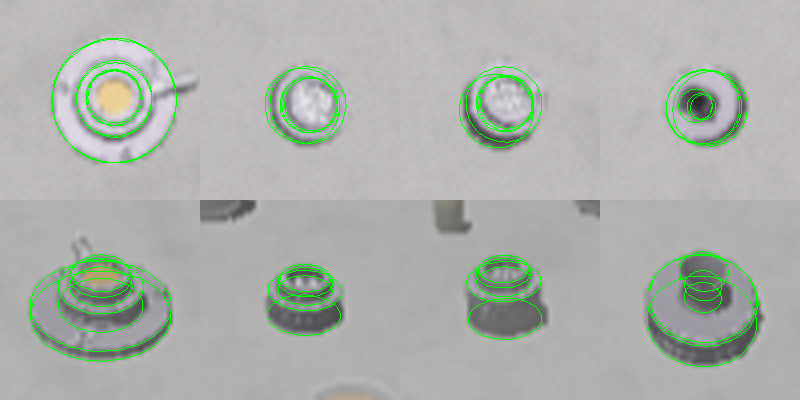

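Run:
```python
from h import *
for k,u,v,z in(("fine plate",334.2,228.2,.026),("coarse plate",332.3,177.1,.038),("base dish",255.3,201.8,.02),("base flange",255.3,202.5,.009)):
    print(k,back("top",(u,v),z))
for n in E: R,t=map(np.array,E[n]);print(n,-R.T@t)
print(proj("top",[.45,-.28,.0])-proj("top",[.45,-.28,.024]))
```

```text
fine plate [ 0.45409321 -0.27878419]
coarse plate [ 0.61476713 -0.27118766]
base dish [ 0.53448446 -0.02899466]
base flange [ 0.53320856 -0.02897762]
top [ 0.41605905 -0.03511216  1.3511013 ]
side [0.52676681 0.96321203 0.82790696]
[[-1.37829211  0.17188738]]
```

Emit:
drive_tool --rows '[[[0, 0, 0], 0.14], [[0, 0, 0], 0.139], [[0.035, -0.035, 0], 0], [[0.035, -0.035, 0], 0], [[0.035, -0.035, 0], 0], [[0.035, -0.035, 0], 0], [[0.035, -0.035, 0], 0], [[0.035, -0.035, 0], 0], [[0.035, -0.035, 0.02], 0], [[0.035, -0.035, 0.02], 0]]' --jaw 0

```text
t: 1.1
tool_pos: [0.4489, -0.3238, 0.2665]
tool_rot: [3.14, -0.0, 0.002]
contact_force: [0.7, -0.5, 0.1]
opening: 0.0855
grip_force: 0.0
```

Emit:
drive_tool --rows '[[[0.0015, -0.041, 0], 0], [[0, 0, 0.04], 0], [[0, 0, 0.04], 0], [[0, 0, 0.035], 0], [[0, 0, 0.025], 0], [[0, 0, 0], 0], [[0, 0, 0], 0]]'

```text
t: 1.8
tool_pos: [0.449, -0.2843, 0.1264]
tool_rot: [-3.141, 0.0, 0.001]
contact_force: [0.7, 0.5, 0.4]
opening: 0.0851
grip_force: 0.0
```

Emit:
drive_tool --rows '[[[0.0045, -0.0055, 0.01], 0], [[0, 0, 0.02], 0], [[0, 0, 0.015], 0], [[0, 0, 0], 0], [[0, 0, 0], 0]]'

```text
t: 2.3
tool_pos: [0.4538, -0.2788, 0.0816]
tool_rot: [3.142, -0.0, 0.0]
contact_force: [-0.2, -0.8, -0.1]
opening: 0.0856
grip_force: 0.0
```

Run:
```python
from station import vision
import cv2,numpy as np
from h import *
v=[]
for n in("top","side"):
    im=vision.get_image(n)["image"];cv2.imwrite(f"pics/raw_{n}1.png",im)
    v.append(crop(im,proj(n,[.4535,-.279,.05])[0],33,6)[0])
cv2.imwrite("pics/m4.png",np.hstack(v))
```

```text
(no output)
```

View pics/m4.png

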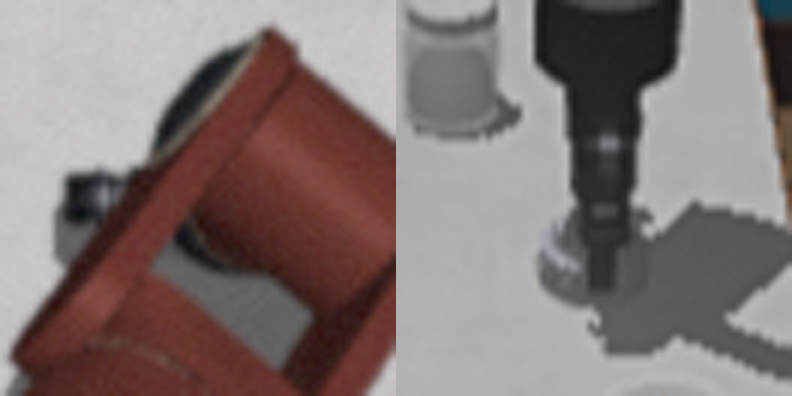

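Side view: the finger (crop column ~602) stands in front of the stage (columns ~538–650), and the lamp casts strong shadows. I'll check the offset numerically.

Run:
```python
from h import *
c=proj("side",[.4535,-.279,.05])[0];x0=int(c[0])-33;y0=int(c[1])-33
cv=lambda p:((p-[x0,y0]+.5)*6-.5+[396,0]).round(1)
for s in(.4500,.4538): 
  for z in(.005,.015): print("finger",s,z,cv(proj("side",[s,-.2788+.05,z])))
k=circ("side",.4535,-.279,.024,.03);print("shoulder",cv(k.min(0)[None]),cv(k.max(0)[None]))
k=circ("side",.4535,-.279,.0,.03);print("bottom",cv(k.min(0)[None]),cv(k.max(0)[None]))
```

```text
finger 0.45 0.005 [[603.8 325.6]]
finger 0.45 0.015 [[604.5 310.1]]
finger 0.4538 0.005 [[596.6 325.6]]
finger 0.4538 0.015 [[597.4 310. ]]
shoulder [[540.  214.6]] [[650.8 274.8]]
bottom [[538.9 251.1]] [[648.6 311.9]]
```

Emit:
drive_tool --rows '[[[0.002, 0, 0.005], 0], [[0, 0, 0.004], 0], [[0, 0, 0.0], 0], [[0, 0, 0.0], 0]]'

```text
t: 2.8
tool_pos: [0.4555, -0.2788, 0.0722]
tool_rot: [-3.141, 0.0, 0.001]
contact_force: [0.1, -1.2, 0.5]
opening: 0.0856
grip_force: 0.0
```

Emit:
drive_tool --rows '[[[0, 0, 0], 0], [[0, 0, 0], 0], [[0, 0, 0], 0], [[0, 0, 0], 0], [[0, 0, 0], 0], [[0, 0, 0], 0], [[0, 0, 0], 0]]' --jaw 0.5 --grip_force 20

```text
t: 3.5
tool_pos: [0.4558, -0.2791, 0.0728]
tool_rot: [3.141, -0.0, 0.001]
contact_force: [-0.6, -0.1, 2.5]
opening: 0.0589
grip_force: 22.0
```

Emit:
drive_tool --rows '[[[0, 0, 0], 0], [[0, 0, 0], 0], [[0, 0, 0], 0], [[0, 0, 0], -0.14], [[0, 0, 0], -0.14], [[0, 0, 0], -0.14], [[0, 0, 0], -0.14], [[0, 0, 0], -0.14], [[0, 0, 0], -0.14], [[0, 0, 0], -0.14]]' --jaw 0

```text
t: 4.5
tool_pos: [0.4555, -0.2786, 0.0722]
tool_rot: [-2.767, -1.486, 0.0]
contact_force: [1.0, 0.0, 0.6]
opening: 0.0855
grip_force: 0.0
```

Emit:
drive_tool --rows '[[[0, 0, 0], -0.14], [[0, 0, 0], -0.14], [[0, 0, 0], -0.14], [[0, 0, 0], -0.14], [[0, 0, 0], -0.03], [[0, 0, 0], 0]]'

```text
t: 5.1
tool_pos: [0.4555, -0.2787, 0.0723]
tool_rot: [-2.224, -2.218, -0.0]
contact_force: [0.3, -1.0, 0.6]
opening: 0.0853
grip_force: 0.0
```

Emit:
drive_tool --rows '[[[0, 0, 0], 0], [[0, 0, 0], 0], [[0, 0, 0], 0], [[0, 0, 0], 0], [[0, 0, 0], 0], [[0, 0, 0], 0], [[0, 0, 0], 0]]' --jaw 0.5 --grip_force 30

```text
t: 5.8
tool_pos: [0.4557, -0.2789, 0.0725]
tool_rot: [2.223, 2.22, 0.0]
contact_force: [-0.6, -0.5, 2.0]
opening: 0.0586
grip_force: 33.1
```

Emit:
drive_tool --rows '[[[0, 0, -0.02], 0], [[0, 0, -0.03], 0], [[0.02, 0.006, -0.03], 0], [[0.04, 0.012, 0], 0], [[0.04, 0.012, 0], 0], [[0.04, 0.012, 0], 0], [[0.04, 0.012, 0], 0], [[0.04, 0.012, 0], 0], [[0.03, 0.01, 0], 0], [[0, 0, 0], 0]]'

```text
t: 6.8
tool_pos: [0.5319, -0.0256, 0.1515]
tool_rot: [-2.216, -2.224, -0.0]
contact_force: [0.4, 0.1, -3.2]
opening: 0.0588
grip_force: 33.9
```

Emit:
drive_tool --rows '[[[0, 0, 0], 0], [[0, 0, 0], 0]]'

```text
t: 7.0
tool_pos: [0.5313, -0.0295, 0.1518]
tool_rot: [-2.223, -2.219, 0.002]
contact_force: [0.0, -0.3, -2.0]
opening: 0.0588
grip_force: 33.9
```

Run:
```python
from station import vision,ctrl
from h import *
o=ctrl.get_obs();p=o["tool_pos"];print(p,o["contact_force"],o["opening"])
im=vision.get_image("side")["image"];cv2.imwrite("pics/raw_side2.png",im)
b=proj("side",[p[0],p[1],.05])[0];x0,y0=int(b[0])-33,int(b[1])-33
c=crop(im,b,33,9)[0]
cv=lambda P:((P-[x0,y0]+.5)*9-.5)
z0=p[2]-.0725
for z,r in((z0,.03),(z0+.024,.03),(z0+.036,.0205)): cv2.polylines(c,[np.int32(cv(circ("side",p[0],p[1],z,r)))],True,(0,255,0),1)
for z,r in((0,.05),(.009,.05),(.026,.03)): cv2.polylines(c,[np.int32(cv(circ("side",.533,-.028,z,r)))],True,(0,0,255),1)
cv2.imwrite("pics/m5.png",c)
```

```text
[ 0.53130171 -0.02949327  0.15175226] [ 0.03428455 -0.30623553 -2.02554728] 0.058785645354503556
```

View pics/m5.png

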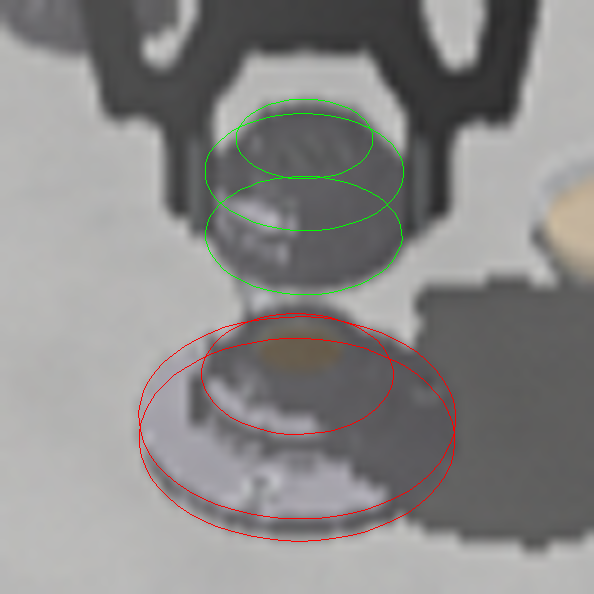

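Emit:
drive_tool --rows '[[[0.001, 0.0037, 0.01], 0], [[0, 0, 0.015], 0], [[0, 0, 0.01], 0], [[0, 0, 0.003], 0], [[0, 0, 0], 0], [[0, 0, 0], 0]]'

```text
t: 7.65
tool_pos: [0.5357, -0.028, 0.1145]
tool_rot: [2.223, 2.22, 0.0]
contact_force: [0.1, -0.6, -1.4]
opening: 0.0591
grip_force: 33.8
```

Emit:
drive_tool --rows '[[[0, 0, 0.002], 0], [[0, 0, 0.002], 0], [[0, 0, 0.002], 0], [[0, 0, 0], 0]]'

```text
t: 8.05
tool_pos: [0.5353, -0.028, 0.1082]
tool_rot: [-2.222, -2.22, 0.001]
contact_force: [-0.6, -0.8, -2.9]
opening: 0.0586
grip_force: 33.8
```

Emit:
drive_tool --rows '[[[0, 0, 0.001], 0], [[0, 0, 0.001], 0], [[0, 0, 0.001], 0], [[0, 0, 0], 0]]'

```text
t: 8.45
tool_pos: [0.535, -0.0282, 0.1048]
tool_rot: [-2.222, -2.22, 0.003]
contact_force: [-3.4, -4.7, -2.8]
opening: 0.0589
grip_force: 34.0
```

Emit:
drive_tool --rows '[[[0, 0, 0.001], 0], [[0, 0, 0.001], 0], [[0, 0, 0], 0]]'

```text
t: 8.75
tool_pos: [0.535, -0.0282, 0.1031]
tool_rot: [-2.222, -2.22, 0.003]
contact_force: [-3.2, -3.5, -1.3]
opening: 0.0588
grip_force: 34.2
```

Emit:
drive_tool --rows '[[[-0.0006, -0.0005, 0], 0], [[0, 0, 0], 0], [[0, 0, 0.001], 0], [[0, 0, 0], 0]]'

```text
t: 9.15
tool_pos: [0.5349, -0.0285, 0.1025]
tool_rot: [-2.222, -2.22, 0.001]
contact_force: [-4.4, -1.8, 0.1]
opening: 0.0586
grip_force: 34.3
```

Emit:
drive_tool --rows '[[[-0.0003, -0.0008, 0], 0], [[0, 0, 0], 0], [[0, 0, 0], 0]]'

```text
t: 9.45
tool_pos: [0.5346, -0.0287, 0.1027]
tool_rot: [2.222, 2.22, 0.001]
contact_force: [-1.8, -0.0, 0.2]
opening: 0.0586
grip_force: 34.2
```

Emit:
drive_tool --rows '[[[0, 0, 0], 0], [[0, 0, 0], 0], [[0, 0, 0], 0], [[0, 0, -0.02], 0], [[0, 0, -0.02], 0], [[0, 0, 0], 0]]' --jaw 0

```text
t: 10.05
tool_pos: [0.5366, -0.0292, 0.1458]
tool_rot: [2.218, 2.216, 0.007]
contact_force: [1.3, -0.8, 0.1]
opening: 0.0853
grip_force: 0.0
```

Emit:
drive_tool --rows '[[[0, 0, -0.012], 0], [[0, 0, 0], 0], [[0, 0, 0], 0], [[0, 0, 0], 0], [[0, 0, 0], 0], [[0, 0, 0], 0]]' --jaw 0.63

```text
t: 10.65
tool_pos: [0.534, -0.0288, 0.1539]
tool_rot: [-2.222, -2.22, 0.001]
contact_force: [-0.4, 0.2, -0.2]
opening: 0.0314
grip_force: 0.0
```

Emit:
drive_tool --rows '[[[0, 0, 0.005], 0], [[0, 0, 0.004], 0], [[0, 0, 0.002], 0], [[0, 0, 0.001], 0], [[0, 0, 0], 0]]'

```text
t: 11.15
tool_pos: [0.5341, -0.0288, 0.1421]
tool_rot: [-2.222, -2.22, 0.0]
contact_force: [0.3, 1.1, 0.2]
opening: 0.0314
grip_force: 0.0
```

Emit:
drive_tool --rows '[[[0, 0, 0.001], 0], [[0, 0, 0.001], 0], [[0, 0, 0.0005], 0], [[0, 0, 0], 0]]'

```text
t: 11.55
tool_pos: [0.5342, -0.0288, 0.1399]
tool_rot: [-2.223, -2.22, 0.0]
contact_force: [1.2, -0.3, 0.1]
opening: 0.0314
grip_force: 0.0
```

Emit:
drive_tool --rows '[[[0, 0, 0.001], 0], [[0, 0, 0.0005], 0], [[0, 0, 0.0005], 0], [[0, 0, 0], 0]]'

```text
t: 11.95
tool_pos: [0.5342, -0.0288, 0.1378]
tool_rot: [-2.222, -2.22, 0.0]
contact_force: [-0.3, 0.2, 0.4]
opening: 0.0314
grip_force: 0.0
```

Emit:
drive_tool --rows '[[[0, 0, 0.0005], 0], [[0, 0, 0.0005], 0], [[0, 0, 0], 0]]'

```text
t: 12.25
tool_pos: [0.5342, -0.0288, 0.1369]
tool_rot: [-2.222, -2.22, 0.0]
contact_force: [0.2, 0.1, -0.0]
opening: 0.0318
grip_force: 0.0
```

Emit:
drive_tool --rows '[[[0, 0, 0.0005], 0], [[0, 0, 0.0005], 0], [[0, 0, 0], 0]]'

```text
t: 12.55
tool_pos: [0.5342, -0.0288, 0.1358]
tool_rot: [-2.222, -2.22, 0.0]
contact_force: [1.2, 0.1, -1.3]
opening: 0.0321
grip_force: 0.0
```

Emit:
drive_tool --rows '[[[0, 0, 0.0005], 0], [[0, 0, 0.0005], 0], [[0, 0, 0], 0]]'

```text
t: 12.85
tool_pos: [0.5342, -0.0288, 0.1348]
tool_rot: [-2.222, -2.22, 0.0]
contact_force: [-1.4, -0.2, -0.2]
opening: 0.0316
grip_force: 0.0
```

Emit:
drive_tool --rows '[[[0, 0, 0.0005], 0], [[0, 0, 0], 0]]'

```text
t: 13.05
tool_pos: [0.5343, -0.0288, 0.1344]
tool_rot: [-2.222, -2.22, 0.0]
contact_force: [-0.1, 0.7, -0.7]
opening: 0.0317
grip_force: 0.0
```

Emit:
drive_tool --rows '[[[0, 0, 0.0005], 0], [[0, 0, 0.0005], 0], [[0, 0, 0], 0]]'

```text
t: 13.35
tool_pos: [0.5345, -0.0288, 0.134]
tool_rot: [2.222, 2.22, 0.0]
contact_force: [-1.2, 0.3, 5.1]
opening: 0.0317
grip_force: 2.1
```

Emit:
drive_tool --rows '[[[0, 0, 0.0005], 0], [[0, 0, 0.0005], 0], [[0, 0, 0], 0]]'

```text
t: 13.65
tool_pos: [0.5348, -0.0289, 0.134]
tool_rot: [2.222, 2.22, 0.0]
contact_force: [-3.8, -0.1, 9.7]
opening: 0.0316
grip_force: 4.6
```

Run:
```python
from station import vision,ctrl
from h import *
o=ctrl.get_obs();p=o["tool_pos"];print(p,o["contact_force"],o["opening"])
im=vision.get_image("side")["image"]
cv2.imwrite("pics/m6.png",crop(im,proj("side",[.534,-.029,.06])[0],30,14)[0][:,:800][:600])
```

```text
[ 0.53478385 -0.02891735  0.13398062] [-3.75981772 -0.13231869  9.70334685] 0.03161656325830695
```

View pics/m6.png

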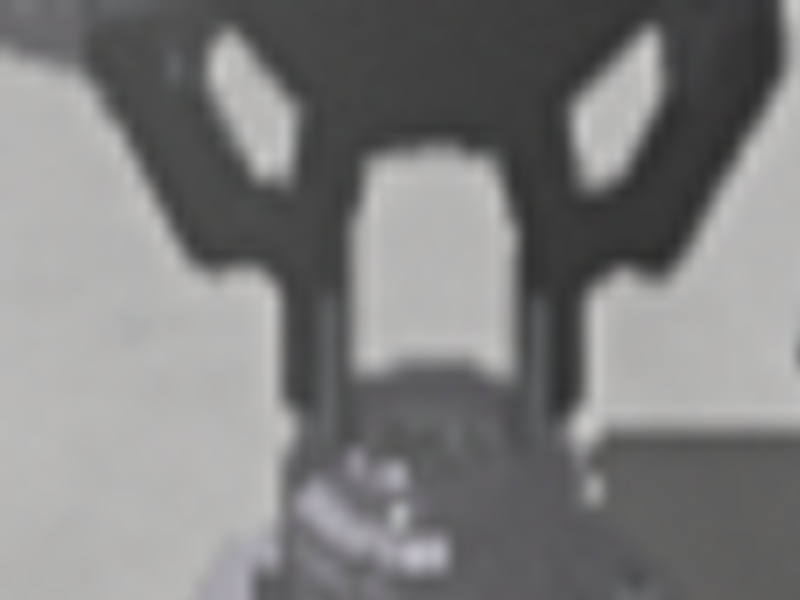

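Pressing: fingertips on opposite sides of the rim (inner faces at columns 350 and 515). Contact is at TCP z≈0.134, 9.7 N so far. I'll increase it gently.

Emit:
drive_tool --rows '[[[0, 0, 0.0003], 0], [[0, 0, 0.0003], 0], [[0, 0, 0], 0]]'

```text
t: 14.0
tool_pos: [0.5349, -0.0289, 0.1339]
tool_rot: [2.222, 2.22, 0.0]
contact_force: [-4.9, 0.4, 12.7]
opening: 0.0315
grip_force: 6.1
```

Emit:
drive_tool --rows '[[[0, 0, 0.0003], 0], [[0, 0, 0.0], 0], [[0, 0, 0], 0]]'

```text
t: 14.3
tool_pos: [0.535, -0.0289, 0.1339]
tool_rot: [2.222, 2.22, 0.0]
contact_force: [-5.0, 0.2, 13.9]
opening: 0.0318
grip_force: 6.9
```

Emit:
drive_tool --rows '[[[0, 0, 0.0004], 0], [[0, 0, 0.0], 0], [[0, 0, 0], 0]]'

```text
t: 14.6
tool_pos: [0.5351, -0.0289, 0.1339]
tool_rot: [2.222, 2.22, 0.0]
contact_force: [-7.1, 1.3, 15.2]
opening: 0.0317
grip_force: 7.8
```

Emit:
drive_tool --rows '[[[0, 0, 0.0003], 0], [[0, 0, 0.0], 0], [[0, 0, 0], 0]]'

```text
t: 14.9
tool_pos: [0.5351, -0.0289, 0.1339]
tool_rot: [2.222, 2.22, 0.0]
contact_force: [-7.0, 1.0, 16.7]
opening: 0.0314
grip_force: 8.6
```

Run:
```python
from station import ctrl
o=ctrl.get_obs();print(o["contact_force"],o["wrist_torque"],o["tool_pos"])
```

```text
[-6.99687941  1.04010345 16.73614061] [0.27057729 1.36922114 0.01283691] [ 0.5351264  -0.02893713  0.13394148]
```

Emit:
drive_tool --rows '[[[0, 0, 0.0004], 0], [[0, 0, 0.0], 0], [[0, 0, 0], 0]]'

```text
t: 15.2
tool_pos: [0.5353, -0.029, 0.1339]
tool_rot: [2.222, 2.22, 0.001]
contact_force: [-8.2, 0.9, 17.8]
opening: 0.031
grip_force: 9.3
```

Run:
```python
from station import ctrl
o=ctrl.get_obs();print(o["contact_force"],o["wrist_torque"],o["tool_pos"],o["tool_rot"],o["t"])
```

```text
[-8.18251146  0.94619427 17.81269353] [0.24987926 1.35834097 0.00960685] [ 0.53533682 -0.02899184  0.13391131] [2.22156531e+00 2.21979529e+00 8.06101144e-04] 15.2
```

Emit:
drive_tool --rows '[[[0, 0, -0.005], 0], [[0, 0, -0.04], 0], [[0, 0, -0.03], 0], [[0, 0, 0], 0], [[0, 0, 0], 0]]'

```text
t: 15.7
tool_pos: [0.5345, -0.0289, 0.2058]
tool_rot: [2.222, 2.22, 0.001]
contact_force: [-0.8, 0.2, 0.4]
opening: 0.0317
grip_force: 0.0
```

Run:
```python
from station import vision,ctrl
from h import *
print(ctrl.get_obs()["tool_pos"],ctrl.get_obs()["contact_force"])
im=vision.get_image("side")["image"];cv2.imwrite("pics/raw_side3.png",im)
a=np.array([.532,-.029]);b=proj("side",[*a,.035])[0];w,s=24,12
x0,y0=int(b[0])-w,int(b[1])-w
c=crop(im,b,w,s)[0];d=c.copy()
cv=lambda P:np.int32((P-[x0,y0]+.5)*s-.5)
for z0,col in((.026,(0,255,0)),(.0315,(0,0,255))):
    for z,r in((.024,.03),(.036,.0205)): cv2.polylines(d,[cv(circ("side",*a,z0+z,r))],True,col,1)
cv2.imwrite("pics/m7.png",cv2.resize(np.hstack([c,d]),(800,400),interpolation=cv2.INTER_AREA))
```

```text
[ 0.53447994 -0.02887632  0.2057773 ] [-0.77260114  0.19142054  0.43292305]
```

View pics/m7.png

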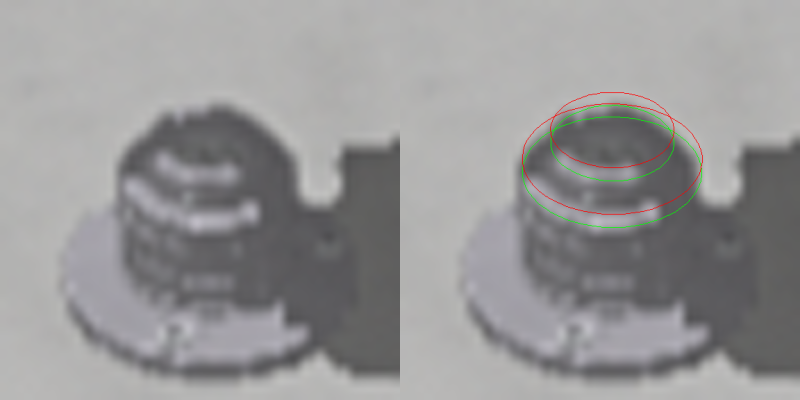

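The stage outline matches the green "home" circles (shoulder front at row 227, rim back at row 103) and looks level. It was also stiff from 5 to 18 N, so the fine stage is home. Now the coarse stage.

Emit:
drive_tool --rows '[[[-0.02, 0.007, 0], 0], [[-0.04, 0.0135, 0], 0], [[-0.04, 0.0135, 0], 0], [[-0.04, 0.0135, 0], 0], [[-0.04, 0.0135, 0], 0], [[-0.04, 0.0135, 0], 0], [[-0.02, 0.0065, 0.02], 0], [[0, 0, 0.03], 0], [[0, 0, 0.03], 0], [[0, 0, 0], 0]]' --jaw 0

```text
t: 16.75
tool_pos: [0.6108, -0.2669, 0.117]
tool_rot: [-2.213, -2.21, 0.006]
contact_force: [-0.6, 0.1, -1.0]
opening: 0.085
grip_force: 0.0
```

Emit:
drive_tool --rows '[[[0, 0, 0], 0], [[0, 0, 0], 0]]'

```text
t: 16.95
tool_pos: [0.6157, -0.2691, 0.1268]
tool_rot: [2.221, 2.219, 0.001]
contact_force: [-0.1, 0.0, 0.9]
opening: 0.0852
grip_force: 0.0
```

Now down to z 0.08, then close.

Emit:
drive_tool --rows '[[[0, 0, 0.017], 0], [[0, 0, 0.02], 0], [[0, 0, 0.01], 0], [[0, 0, 0], 0], [[0, 0, 0], 0]]'

```text
t: 17.45
tool_pos: [0.6152, -0.2689, 0.0787]
tool_rot: [2.222, 2.22, 0.0]
contact_force: [-0.2, -0.6, 0.3]
opening: 0.0854
grip_force: 0.0
```

Emit:
drive_tool --rows '[[[0, 0, 0], 0], [[0, 0, 0], 0], [[0, 0, 0], 0], [[0, 0, 0], 0], [[0, 0, 0], 0], [[0, 0, 0], 0]]' --jaw 0.5 --grip_force 20

```text
t: 18.05
tool_pos: [0.6157, -0.2693, 0.0797]
tool_rot: [2.221, 2.219, 0.001]
contact_force: [-0.4, -0.1, 6.0]
opening: 0.0591
grip_force: 22.8
```

Emit:
drive_tool --rows '[[[0, 0, 0], 0], [[0, 0, 0], 0], [[0, 0, 0], 0.05], [[0, 0, 0], 0.14], [[0, 0, 0], 0.14], [[0, 0, 0], 0.14], [[0, 0, 0], 0.14], [[0, 0, 0], 0.14], [[0, 0, 0], 0.14], [[0, 0, 0], 0.14]]' --jaw 0

```text
t: 19.05
tool_pos: [0.6146, -0.2686, 0.0776]
tool_rot: [-3.029, -0.829, 0.001]
contact_force: [-0.3, 0.2, 0.3]
opening: 0.0857
grip_force: 0.0
```

Emit:
drive_tool --rows '[[[0, 0, 0], 0.14], [[0, 0, 0], 0.14], [[0, 0, 0], 0.14], [[0, 0, 0], 0.12], [[0, 0, 0], 0], [[0, 0, 0], 0]]'

```text
t: 19.65
tool_pos: [0.6147, -0.2687, 0.0779]
tool_rot: [-3.141, -0.004, 0.001]
contact_force: [-1.1, 0.4, -0.9]
opening: 0.0853
grip_force: 0.0
```

Emit:
drive_tool --rows '[[[0, 0, 0], 0], [[0, 0, 0], 0], [[0, 0, 0], 0], [[0, 0, 0], 0], [[0, 0, 0], 0], [[0, 0, 0], 0]]' --jaw 0.5 --grip_force 30

```text
t: 20.25
tool_pos: [0.6151, -0.2689, 0.0785]
tool_rot: [3.142, -0.0, 0.0]
contact_force: [0.6, -0.4, -0.5]
opening: 0.0593
grip_force: 33.3
```

Emit:
drive_tool --rows '[[[0, 0, -0.02], 0], [[0, 0, -0.035], 0], [[0, 0, -0.035], 0], [[-0.01, -0.03, -0.01], 0], [[-0.0135, -0.04, 0], 0], [[-0.0135, -0.04, 0], 0], [[-0.0135, -0.04, 0], 0], [[-0.0135, -0.04, 0], 0], [[-0.0105, -0.03, 0], 0], [[-0.006, -0.02, 0], 0]]'

```text
t: 21.25
tool_pos: [0.5327, -0.0267, 0.1772]
tool_rot: [-3.141, -0.002, 0.004]
contact_force: [-0.2, -0.0, -3.3]
opening: 0.0591
grip_force: 33.6
```

Emit:
drive_tool --rows '[[[0, 0, 0], 0], [[0, 0, 0], 0], [[0, 0, 0], 0]]'

```text
t: 21.55
tool_pos: [0.5346, -0.0295, 0.1782]
tool_rot: [3.141, -0.001, -0.001]
contact_force: [0.7, -0.3, -2.8]
opening: 0.0589
grip_force: 33.6
```

Emit:
drive_tool --rows '[[[-0.0004, -0.0007, 0.01], 0], [[0, 0, 0.015], 0], [[0, 0, 0.008], 0], [[0, 0, 0.002], 0], [[0, 0, 0], 0], [[0, 0, 0], 0]]'

```text
t: 22.15
tool_pos: [0.5345, -0.0283, 0.1437]
tool_rot: [3.142, -0.0, 0.001]
contact_force: [0.5, 0.5, -2.8]
opening: 0.059
grip_force: 33.6
```

Emit:
drive_tool --rows '[[[0, 0, 0.002], 0], [[0, 0, 0.002], 0], [[0, 0, 0.002], 0], [[0, 0, 0], 0]]'

```text
t: 22.55
tool_pos: [0.534, -0.0282, 0.1372]
tool_rot: [3.141, -0.0, -0.001]
contact_force: [0.4, -0.5, -2.5]
opening: 0.0593
grip_force: 33.6
```

Emit:
drive_tool --rows '[[[0, 0.0004, 0.001], 0], [[0, 0, 0.001], 0], [[0, 0, 0.0005], 0], [[0, 0, 0], 0]]'

```text
t: 22.95
tool_pos: [0.5341, -0.0286, 0.1348]
tool_rot: [-3.142, 0.0, 0.0]
contact_force: [-1.4, -1.2, -2.6]
opening: 0.0591
grip_force: 33.6
```

Emit:
drive_tool --rows '[[[0, 0.0002, 0.0005], 0], [[0, 0, 0.0005], 0], [[0, 0, 0], 0]]'

```text
t: 23.25
tool_pos: [0.5342, -0.0288, 0.1339]
tool_rot: [-3.142, 0.0, 0.0]
contact_force: [0.3, 0.5, -2.5]
opening: 0.0594
grip_force: 33.6
```

Emit:
drive_tool --rows '[[[0, 0, 0.0005], 0], [[0, 0, 0.0], 0], [[0, 0, 0], 0]]'

```text
t: 23.55
tool_pos: [0.5342, -0.0288, 0.1336]
tool_rot: [3.142, -0.0, 0.0]
contact_force: [-0.4, -0.7, -1.5]
opening: 0.0591
grip_force: 33.6
```

Nearly supported, so I'll go a touch lower, release, rise, and set the fingers for pressing.

Emit:
drive_tool --rows '[[[0, 0, 0.0004], 0], [[0, 0, 0], 0]]'

```text
t: 23.75
tool_pos: [0.5343, -0.0289, 0.1332]
tool_rot: [3.141, -0.0, 0.0]
contact_force: [-1.1, -1.4, -1.2]
opening: 0.0592
grip_force: 33.6
```

Emit:
drive_tool --rows '[[[0, 0, 0], 0], [[0, 0, 0], 0], [[0, 0, 0], 0], [[0, 0, -0.02], 0], [[0, 0, -0.03], 0], [[0, 0, -0.01], 0], [[0, 0, 0], 0]]' --jaw 0

```text
t: 24.45
tool_pos: [0.5355, -0.029, 0.1953]
tool_rot: [3.141, -0.0, 0.007]
contact_force: [0.1, -0.1, -0.7]
opening: 0.0855
grip_force: 0.0
```

Emit:
drive_tool --rows '[[[0, 0, 0], 0], [[0, 0, 0], 0], [[0, 0, 0], 0], [[0, 0, 0], 0], [[0, 0, 0], 0], [[0, 0, 0], 0]]' --jaw 0.63

```text
t: 25.05
tool_pos: [0.5341, -0.0288, 0.1928]
tool_rot: [-3.141, 0.0, 0.001]
contact_force: [0.1, 0.8, -1.3]
opening: 0.0317
grip_force: 0.0
```

Emit:
drive_tool --rows '[[[0, 0, 0.008], 0], [[0, 0, 0.005], 0], [[0, 0, 0.001], 0], [[0, 0, 0.0005], 0], [[0, 0, 0], 0]]'

```text
t: 25.55
tool_pos: [0.5342, -0.0288, 0.1785]
tool_rot: [-3.142, 0.0, 0.0]
contact_force: [-0.1, -0.6, 0.2]
opening: 0.0318
grip_force: 0.0
```

Emit:
drive_tool --rows '[[[0, 0, 0.0005], 0], [[0, 0, 0.0005], 0], [[0, 0, 0.0005], 0], [[0, 0, 0], 0]]'

```text
t: 25.95
tool_pos: [0.5342, -0.0288, 0.177]
tool_rot: [-3.142, 0.0, 0.0]
contact_force: [-0.6, -0.5, -0.2]
opening: 0.0319
grip_force: 0.0
```

Emit:
drive_tool --rows '[[[0, 0, 0.0005], 0], [[0, 0, 0.0005], 0], [[0, 0, 0], 0]]'

```text
t: 26.25
tool_pos: [0.5341, -0.0288, 0.1759]
tool_rot: [-3.142, 0.0, 0.0]
contact_force: [0.5, 0.2, -0.3]
opening: 0.0317
grip_force: 0.0
```

Emit:
drive_tool --rows '[[[0, 0, 0.0005], 0], [[0, 0, 0.0005], 0], [[0, 0, 0], 0]]'

```text
t: 26.55
tool_pos: [0.5341, -0.0288, 0.1749]
tool_rot: [-3.142, 0.0, 0.0]
contact_force: [0.2, 0.4, -0.5]
opening: 0.0313
grip_force: 0.0
```

Emit:
drive_tool --rows '[[[0, 0, 0.0005], 0], [[0, 0, 0.0005], 0], [[0, 0, 0], 0]]'

```text
t: 26.85
tool_pos: [0.5341, -0.0288, 0.1739]
tool_rot: [-3.142, 0.0, 0.0]
contact_force: [0.8, 0.6, 0.2]
opening: 0.0315
grip_force: 0.0
```

Emit:
drive_tool --rows '[[[0, 0, 0.0005], 0], [[0, 0, 0.0005], 0], [[0, 0, 0], 0]]'

```text
t: 27.15
tool_pos: [0.5341, -0.0288, 0.1729]
tool_rot: [3.142, -0.0, -0.0]
contact_force: [-0.2, -0.1, -0.7]
opening: 0.0312
grip_force: 0.0
```

Emit:
drive_tool --rows '[[[0, 0, 0.0005], 0], [[0, 0, 0.0005], 0], [[0, 0, 0], 0]]'

```text
t: 27.45
tool_pos: [0.5341, -0.0288, 0.1719]
tool_rot: [-3.142, 0.0, 0.0]
contact_force: [-0.2, -0.5, -0.1]
opening: 0.0316
grip_force: 0.0
```

Emit:
drive_tool --rows '[[[0, 0, 0.0005], 0], [[0, 0, 0.0005], 0], [[0, 0, 0], 0]]'

```text
t: 27.75
tool_pos: [0.5341, -0.0288, 0.1709]
tool_rot: [-3.142, 0.0, 0.0]
contact_force: [-0.4, 0.0, 0.2]
opening: 0.0317
grip_force: 0.0
```

Emit:
drive_tool --rows '[[[0, 0, 0.0005], 0], [[0, 0, 0.0005], 0], [[0, 0, 0], 0]]'

```text
t: 28.05
tool_pos: [0.5342, -0.0288, 0.1701]
tool_rot: [-3.142, 0.0, -0.0]
contact_force: [0.1, -0.0, 0.4]
opening: 0.0317
grip_force: 0.0
```

Run:
```python
from station import ctrl,vision
from h import *
b=proj("side",[.534,-.029,.06])[0];x0,y0=int(b[0])-30,int(b[1])-30
cv=lambda P:((P-[x0,y0]+.5)*14-.5).round(0)
for z in(.062,.065,.0675): print(z,cv(proj("side",[[.5345+.02,-.018,z],[.5345+.02,-.040,z],[.5345,-.029-.0205,z],[.5345,-.029,z-.012+0]])).tolist())
o=ctrl.get_obs();print(o["contact_force"],o["wrist_torque"],o["tool_pos"])
im=vision.get_image("side")["image"];cv2.imwrite("pics/raw_side4.png",im)
g=cv2.cvtColor(im,cv2.COLOR_BGR2GRAY)
# dark/bright column profile at stack: print gray rows along axis column
c=proj("side",[.5318,-.029,.06])[0]
print(c);
for dx in(-10,-6,0,6): print(dx,g[int(c[1])-22:int(c[1])+26,int(round(c[0]))+dx].tolist())
for z in(.098,.1035): print(z,circ("side",.5318,-.029,z,.0205)[:,1].min(),circ("side",.5318,-.029,z-.012,.03)[:,1].max())
```

```text
0.062 [[326.0, 455.0], [329.0, 387.0], [429.0, 359.0], [428.0, 469.0]]
0.065 [[326.0, 443.0], [329.0, 375.0], [429.0, 347.0], [428.0, 457.0]]
0.0675 [[326.0, 433.0], [328.0, 365.0], [430.0, 337.0], [428.0, 448.0]]
[ 0.07430721 -0.04169661  0.39999379] [-0.0156535  -0.04030075  0.04734861] [ 0.53423492 -0.02880176  0.17007377]
[266.09446962 201.23366908]
-10 [179, 180, 179, 178, 180, 180, 180, 180, 181, 180, 181, 179, 174, 166, 162, 163, 161, 144, 120, 129, 136, 129, 136, 128, 107, 101, 105, 128, 131, 114, 128, 128, 110, 104, 103, 100, 109, 126, 137, 147, 158, 160, 158, 158, 159, 162, 141, 109]
-6 [179, 181, 179, 180, 180, 181, 180, 181, 178, 168, 168, 168, 168, 172, 150, 116, 106, 113, 144, 166, 155, 124, 112, 120, 110, 110, 110, 103, 104, 108, 144, 139, 105, 130, 132, 109, 105, 117, 115, 105, 122, 136, 149, 156, 177, 181, 155, 133]
0 [71, 70, 69, 70, 70, 69, 68, 69, 69, 68, 68, 68, 67, 67, 67, 74, 90, 98, 98, 95, 95, 119, 118, 95, 109, 110, 110, 108, 101, 99, 99, 123, 119, 100, 119, 116, 99, 97, 107, 106, 96, 98, 102, 139, 162, 161, 164, 166]
6 [182, 182, 181, 181, 183, 182, 184, 186, 161, 118, 92, 89, 90, 91, 92, 93, 91, 93, 93, 91, 93, 94, 93, 92, 94, 94, 93, 93, 93, 92, 94, 94, 93, 96, 95, 92, 93, 94, 95, 99, 101, 96, 99, 95, 90, 89, 90, 94]
0.098 185.80684627173005 200.41463762018952
0.1035 184.1860463954 198.78939161390298
```

Emit:
drive_tool --rows '[[[0, 0, 0.0005], 0], [[0, 0, 0.0005], 0], [[0, 0, 0], 0]]'

```text
t: 28.4
tool_pos: [0.5346, -0.0288, 0.17]
tool_rot: [3.141, -0.0, 0.002]
contact_force: [-2.7, 0.3, 5.5]
opening: 0.0319
grip_force: 2.6
```

Emit:
drive_tool --rows '[[[0, 0, 0.0005], 0], [[0, 0, 0], 0], [[0, 0, 0], 0]]'

```text
t: 28.7
tool_pos: [0.5349, -0.0289, 0.17]
tool_rot: [3.141, -0.0, 0.003]
contact_force: [-0.9, 0.6, 6.7]
opening: 0.0313
grip_force: 3.4
```

Emit:
drive_tool --rows '[[[-0.0003, 0, 0.0005], 0], [[0, 0, 0.0005], 0], [[0, 0, 0], 0]]'

```text
t: 29.0
tool_pos: [0.5351, -0.029, 0.17]
tool_rot: [3.141, -0.0, 0.005]
contact_force: [-3.2, 0.2, 11.5]
opening: 0.0315
grip_force: 5.0
```

Emit:
drive_tool --rows '[[[-0.0003, 0, 0.0005], 0], [[0, 0, 0.0005], 0], [[0, 0, 0], 0]]'

```text
t: 29.3
tool_pos: [0.5352, -0.029, 0.1699]
tool_rot: [3.141, -0.0, 0.006]
contact_force: [-2.8, 1.5, 13.3]
opening: 0.0313
grip_force: 6.8
```

Emit:
drive_tool --rows '[[[-0.0003, 0, 0.0004], 0], [[0, 0, 0.0], 0], [[0, 0, 0], 0]]'

```text
t: 29.6
tool_pos: [0.5351, -0.029, 0.1699]
tool_rot: [3.141, -0.0, 0.007]
contact_force: [-4.3, 1.3, 14.3]
opening: 0.0319
grip_force: 7.4
```

Emit:
drive_tool --rows '[[[-0.0003, 0, 0.0006], 0], [[0, 0, 0.0003], 0], [[0, 0, 0], 0]]'

```text
t: 29.9
tool_pos: [0.5353, -0.0291, 0.1699]
tool_rot: [3.141, -0.0, 0.009]
contact_force: [-4.3, 1.9, 17.7]
opening: 0.0315
grip_force: 8.9
```

Emit:
drive_tool --rows '[[[0, 0, -0.005], 0], [[0, 0, -0.04], 0], [[0, 0, -0.035], 0], [[0, 0, 0], 0], [[0, 0, 0], 0]]'

```text
t: 30.4
tool_pos: [0.5332, -0.0288, 0.2458]
tool_rot: [3.141, -0.0, 0.003]
contact_force: [0.0, -0.0, -0.2]
opening: 0.0316
grip_force: 0.0
```

Run:
```python
from station import vision,ctrl
from h import *
print(ctrl.get_obs()["tool_pos"],ctrl.get_obs()["contact_force"])
im=vision.get_image("side")["image"];cv2.imwrite("pics/raw_side5.png",im)
a=np.array([.532,-.029]);b=proj("side",[*a,.06])[0];w,s=25,16
x0,y0=int(b[0])-w,int(b[1])-w
c=cv2.convertScaleAbs(crop(im,b,w,s)[0],alpha=1.3);d=c.copy()
cv=lambda P:np.int32((P-[x0,y0]+.5)*s-.5)
for z0,col in((.05,(0,255,0)),(.0555,(0,0,255))):
    for z,r in((0,.03),(.036,.03),(.048,.0205)): cv2.polylines(d,[cv(circ("side",*a,z0+z,r))],True,col,1)
cv2.polylines(d,[cv(circ("side",*a,.026,.03))],True,(255,0,0),1)
cv2.imwrite("pics/m8.png",cv2.resize(np.hstack([c,d])[100:],(800,350),interpolation=cv2.INTER_AREA))
```

```text
[ 0.5332328  -0.02884179  0.24579546] [ 0.02808991 -0.03656668 -0.20378623]
```

View pics/m8.png

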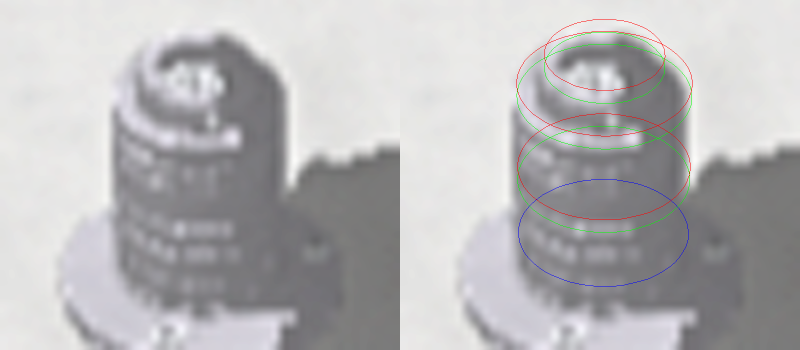

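The stack outline matches the green home circles (rim top at row ~32) and stands upright, and it stayed stiff up to 17.7 N. Now the cone.

Emit:
drive_tool --rows '[[[-0.002, -0.02, 0], 0], [[-0.004, -0.04, 0], 0], [[-0.005, -0.04, 0], 0], [[-0.005, -0.04, 0], 0], [[-0.005, -0.04, 0], 0], [[-0.005, -0.04, 0], 0], [[-0.005, -0.04, 0], 0], [[-0.005, -0.04, 0], 0], [[-0.004, -0.04, 0.02], 0], [[-0.001, -0.028, 0.03], 0]]' --jaw 0

```text
t: 31.45
tool_pos: [0.4916, 0.3417, 0.1947]
tool_rot: [-3.14, -0.002, -0.002]
contact_force: [0.8, -0.5, -1.5]
opening: 0.0857
grip_force: 0.0
```

Emit:
drive_tool --rows '[[[0, 0, 0.03], 0], [[0, 0, 0.03], 0], [[0, 0, 0], 0], [[0, 0, 0], 0], [[0, 0, 0], 0]]'

```text
t: 31.95
tool_pos: [0.4928, 0.3394, 0.1366]
tool_rot: [-3.141, 0.001, -0.003]
contact_force: [0.7, -0.5, 0.7]
opening: 0.0853
grip_force: 0.0
```

Emit:
drive_tool --rows '[[[0, 0, 0.02], 0], [[0, 0, 0.02], 0], [[0, 0, 0.015], 0], [[0, 0, 0.0085], 0], [[0, 0, 0], 0], [[0, 0, 0], 0]]'

```text
t: 32.55
tool_pos: [0.4926, 0.3394, 0.0726]
tool_rot: [-3.141, 0.0, -0.002]
contact_force: [-0.7, -0.2, -0.6]
opening: 0.0854
grip_force: 0.0
```

Emit:
drive_tool --rows '[[[0, 0, 0], 0], [[0, 0, 0], 0], [[0, 0, 0], 0], [[0, 0, 0], 0], [[0, 0, 0], 0], [[0, 0, 0], 0]]' --jaw 0.5 --grip_force 20

```text
t: 33.15
tool_pos: [0.4927, 0.3396, 0.0729]
tool_rot: [-3.141, 0.0, -0.002]
contact_force: [-1.0, -0.1, 6.0]
opening: 0.0591
grip_force: 21.7
```

Emit:
drive_tool --rows '[[[0, 0, 0], 0], [[0, 0, 0], 0], [[0, 0, 0], -0.05], [[0, 0, 0], -0.14], [[0, 0, 0], -0.14], [[0, 0, 0], -0.14], [[0, 0, 0], -0.14], [[0, 0, 0], -0.14], [[0, 0, 0], -0.14], [[0, 0, 0], -0.14]]' --jaw 0

```text
t: 34.15
tool_pos: [0.4916, 0.339, 0.071]
tool_rot: [-2.73, -1.555, 0.002]
contact_force: [-0.5, -0.1, 0.4]
opening: 0.0852
grip_force: 0.0
```

Emit:
drive_tool --rows '[[[0, 0, 0], -0.14], [[0, 0, 0], -0.14], [[0, 0, 0], -0.14], [[0, 0, 0], -0.12], [[0, 0, 0], 0], [[0, 0, 0], 0]]'

```text
t: 34.75
tool_pos: [0.4918, 0.3391, 0.0713]
tool_rot: [-2.225, -2.217, 0.001]
contact_force: [0.7, -0.6, 1.0]
opening: 0.0852
grip_force: 0.0
```

Emit:
drive_tool --rows '[[[0, 0, 0], 0], [[0, 0, 0], 0], [[0, 0, 0], 0], [[0, 0, 0], 0], [[0, 0, 0], 0], [[0, 0, 0], 0]]' --jaw 0.5 --grip_force 30

```text
t: 35.35
tool_pos: [0.4921, 0.3393, 0.0718]
tool_rot: [-2.223, -2.22, -0.0]
contact_force: [-0.4, 0.2, 1.3]
opening: 0.0586
grip_force: 32.7
```

Emit:
drive_tool --rows '[[[0, 0, -0.02], 0], [[0, 0, -0.035], 0], [[0, 0, -0.04], 0], [[-0.02, 0.002, -0.035], 0], [[-0.04, 0.005, 0], 0], [[-0.04, 0.005, 0], 0], [[-0.04, 0.005, 0], 0], [[-0.04, 0.005, 0], 0], [[-0.04, 0.005, 0], 0], [[-0.04, 0.005, 0], 0]]'

```text
t: 36.35
tool_pos: [0.5233, 0.0776, 0.2011]
tool_rot: [-2.222, -2.22, 0.001]
contact_force: [0.5, 0.5, -1.9]
opening: 0.0587
grip_force: 33.1
```

Emit:
drive_tool --rows '[[[-0.04, 0.004, 0], 0], [[-0.035, 0.003, 0], 0], [[-0.02, 0.002, 0], 0], [[-0.01, 0.001, 0], 0], [[0, 0, 0], 0], [[0, 0, 0], 0], [[0, 0, 0], 0]]'

```text
t: 37.05
tool_pos: [0.5335, -0.0247, 0.2015]
tool_rot: [-2.221, -2.221, -0.0]
contact_force: [-0.2, -0.4, -1.4]
opening: 0.0591
grip_force: 33.1
```

Emit:
drive_tool --rows '[[[-0.0041, 0.0008, 0.005], 0], [[0, 0, 0.012], 0], [[0, 0, 0.008], 0], [[0, 0, 0.003], 0], [[0, 0, 0], 0], [[0, 0, 0], 0]]'

```text
t: 37.65
tool_pos: [0.5345, -0.0299, 0.1737]
tool_rot: [-2.222, -2.22, -0.0]
contact_force: [0.1, -0.3, -1.1]
opening: 0.0585
grip_force: 33.1
```

Emit:
drive_tool --rows '[[[0, 0, 0.002], 0], [[0, 0, 0.002], 0], [[0, 0, 0.002], 0], [[0, 0, 0], 0]]'

```text
t: 38.05
tool_pos: [0.5343, -0.0299, 0.1674]
tool_rot: [-2.222, -2.22, 0.0]
contact_force: [0.5, -0.5, -2.1]
opening: 0.0589
grip_force: 33.1
```

Emit:
drive_tool --rows '[[[0.0008, 0, 0.001], 0], [[0, 0, 0.001], 0], [[0, 0, 0.001], 0], [[0, 0, 0], 0]]'

```text
t: 38.45
tool_pos: [0.5345, -0.0291, 0.1646]
tool_rot: [2.223, 2.22, -0.0]
contact_force: [0.6, -0.0, -1.6]
opening: 0.0585
grip_force: 33.1
```

Emit:
drive_tool --rows '[[[0, 0, 0.0006], 0], [[0, 0, 0.0004], 0], [[0, 0, 0], 0]]'

```text
t: 38.75
tool_pos: [0.5345, -0.0292, 0.1637]
tool_rot: [2.223, 2.22, -0.0]
contact_force: [0.3, -0.4, -1.7]
opening: 0.0584
grip_force: 33.1
```

Emit:
drive_tool --rows '[[[0, 0, 0.0006], 0], [[0, 0, 0.0004], 0], [[0, 0, 0], 0]]'

```text
t: 39.05
tool_pos: [0.5346, -0.0292, 0.1629]
tool_rot: [2.222, 2.22, 0.0]
contact_force: [0.1, -1.0, -0.8]
opening: 0.059
grip_force: 33.1
```

Emit:
drive_tool --rows '[[[0, 0, 0], 0], [[0, 0, 0], 0], [[0, 0, 0], 0], [[0, 0, -0.02], 0], [[0, 0, -0.018], 0], [[0, 0, 0], 0], [[0, 0, 0], 0]]' --jaw 0

```text
t: 39.75
tool_pos: [0.5346, -0.0291, 0.2008]
tool_rot: [2.222, 2.22, 0.001]
contact_force: [-0.9, 0.7, 0.9]
opening: 0.0852
grip_force: 0.0
```

Emit:
drive_tool --rows '[[[0, 0, 0], 0], [[0, 0, 0], 0], [[0, 0, 0], 0], [[0, 0, 0], 0], [[0, 0, 0], 0], [[0, 0, 0], 0]]' --jaw 0.55

```text
t: 40.35
tool_pos: [0.5345, -0.0291, 0.2007]
tool_rot: [-2.223, -2.22, 0.0]
contact_force: [0.0, -0.9, -0.1]
opening: 0.0387
grip_force: 0.0
```

Emit:
drive_tool --rows '[[[0, 0, 0.008], 0], [[0, 0, 0.006], 0], [[0, 0, 0.002], 0], [[0, 0, 0.001], 0], [[0, 0, 0], 0]]'

```text
t: 40.85
tool_pos: [0.5344, -0.0291, 0.1835]
tool_rot: [-2.222, -2.22, 0.0]
contact_force: [0.6, -0.2, -0.6]
opening: 0.0381
grip_force: 0.0
```

Emit:
drive_tool --rows '[[[0, 0, 0.0005], 0], [[0, 0, 0.0005], 0], [[0, 0, 0.0005], 0], [[0, 0, 0.0005], 0], [[0, 0, 0], 0]]'

```text
t: 41.35
tool_pos: [0.5347, -0.0292, 0.182]
tool_rot: [2.222, 2.22, 0.001]
contact_force: [0.9, -0.1, 1.0]
opening: 0.0385
grip_force: 0.3
```

Emit:
drive_tool --rows '[[[0, 0, 0.0005], 0], [[0, 0, 0.0005], 0], [[0, 0, 0.0005], 0], [[0, 0, 0], 0]]'

```text
t: 41.75
tool_pos: [0.5341, -0.029, 0.1798]
tool_rot: [-2.222, -2.22, 0.001]
contact_force: [-0.3, -0.1, -0.8]
opening: 0.0389
grip_force: 0.0
```

Emit:
drive_tool --rows '[[[0, 0, 0.0005], 0], [[0, 0, 0.0005], 0], [[0, 0, 0.0005], 0], [[0, 0, 0], 0]]'

```text
t: 42.15
tool_pos: [0.5343, -0.0291, 0.1784]
tool_rot: [-2.222, -2.22, 0.0]
contact_force: [-0.2, 0.7, -0.3]
opening: 0.0384
grip_force: 0.0
```

Emit:
drive_tool --rows '[[[0, 0, 0.0005], 0], [[0, 0, 0.0005], 0], [[0, 0, 0.0005], 0], [[0, 0, 0], 0]]'

```text
t: 42.55
tool_pos: [0.5345, -0.0291, 0.1773]
tool_rot: [2.222, 2.22, 0.0]
contact_force: [-0.1, 0.9, 0.5]
opening: 0.038
grip_force: 0.2
```

Emit:
drive_tool --rows '[[[0, 0, 0.0005], 0], [[0, 0, 0.0005], 0], [[0, 0, 0], 0]]'

```text
t: 42.85
tool_pos: [0.5349, -0.0292, 0.1773]
tool_rot: [2.222, 2.22, 0.001]
contact_force: [-1.1, -0.2, 4.8]
opening: 0.0384
grip_force: 2.5
```

Emit:
drive_tool --rows '[[[0, -0.0002, 0.0005], 0], [[0, 0, 0.0005], 0], [[0, 0, 0], 0]]'

```text
t: 43.15
tool_pos: [0.5352, -0.0293, 0.1773]
tool_rot: [2.221, 2.219, 0.002]
contact_force: [-2.2, 0.3, 8.9]
opening: 0.0384
grip_force: 4.2
```

Emit:
drive_tool --rows '[[[0, -0.0002, 0.0005], 0], [[0, 0, 0.0005], 0], [[0, 0, 0], 0]]'

```text
t: 43.45
tool_pos: [0.5354, -0.0293, 0.1772]
tool_rot: [2.221, 2.219, 0.003]
contact_force: [-2.4, 0.6, 12.1]
opening: 0.0385
grip_force: 6.0
```

Emit:
drive_tool --rows '[[[0, -0.0002, 0.0005], 0], [[0, 0, 0.0005], 0], [[0, 0, 0], 0]]'

```text
t: 43.75
tool_pos: [0.5356, -0.0294, 0.1772]
tool_rot: [2.22, 2.218, 0.004]
contact_force: [-3.7, 1.1, 15.4]
opening: 0.0386
grip_force: 7.7
```

Firm up to 15 N with no movement. I'll go a bit further, then withdraw and check with the last picture.

Emit:
drive_tool --rows '[[[0, -0.0002, 0.0006], 0], [[0, 0, 0.0003], 0], [[0, 0, 0], 0]]'

```text
t: 44.05
tool_pos: [0.5358, -0.0295, 0.1772]
tool_rot: [2.219, 2.217, 0.004]
contact_force: [-4.2, 1.1, 18.1]
opening: 0.0384
grip_force: 9.3
```

Emit:
drive_tool --rows '[[[0, 0, -0.005], 0], [[0, 0, -0.03], 0], [[0, 0, -0.04], 0], [[0, 0, -0.03], 0], [[0, 0, 0], 0], [[0, 0, 0], 0]]'

```text
t: 44.65
tool_pos: [0.5338, -0.0291, 0.2777]
tool_rot: [2.222, 2.22, 0.001]
contact_force: [0.0, 0.3, -1.0]
opening: 0.0384
grip_force: 0.0
```

Run:
```python
from station import vision,ctrl
from h import *
print(ctrl.get_obs()["tool_pos"],ctrl.get_obs()["contact_force"])
a=np.array([.532,-.029]);im=vision.get_image("side")["image"];b=proj("side",[*a,.075])[0];w,s=25,16
x0,y0=int(b[0])-w,int(b[1])-w
c=cv2.convertScaleAbs(crop(im,b,w,s)[0],alpha=1.3);d=c.copy()
cv=lambda P:np.int32((P-[x0,y0]+.5)*s-.5)
for z0,col in((.086,(0,255,0)),(.0915,(0,0,255))):
    for z,r in((0,.03),(.02,.029),(.042,.013)): cv2.polylines(d,[cv(circ("side",*a,z0+z,r))],True,col,1)
cv2.polylines(d,[cv(circ("side",*a,.026,.03))],True,(255,0,0),1)
cv2.imwrite("pics/m9.png",cv2.resize(np.hstack([c,d]),(800,400),interpolation=cv2.INTER_AREA))
```

```text
[ 0.53382667 -0.02913632  0.27768364] [ 0.00856244  0.34954327 -1.00319593]
```

View pics/m9.png

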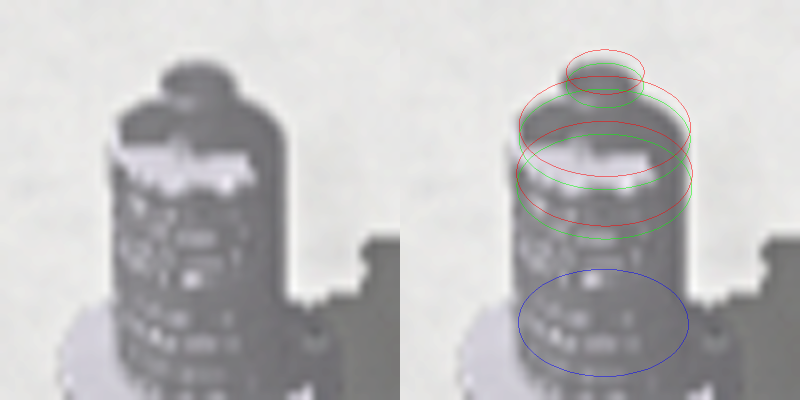

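The cone matches the green home outline (tube top at row ~62) and is level and upright. The tool is clear, so I'll hand in.

```bash
python3 -c "
from station import ctrl
print(ctrl.finish_job())"
```

```text
the job is handed in; nothing more can be done
None
```

I assembled the sampler in order (fine stage, coarse stage, inlet cone), pressed each part to about 18 N, where none gave way, and handed the job in at about 45 s; in the side camera all three looked flat on the part below. The job's verdict was not shown.

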